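Back the take-up reel off to its stop

TASK

Make the label take-up reel ready for a new roll: tip the weighted lever of its holding pawl right over, away from the reel, so that the pawl is lifted and stays up, then wind the reel backwards (anticlockwise seen from above) by its crank handle until its tab seats against the stop screw, pressing it home gently and holding it there for a moment. Leave the reel there, touching the stop, and tip the lever back so that the pawl drops fully into the teeth. Do not force the reel against the pawl or hard against the stop, and do not push the things around it about.

Things in the scene. Friction and masses are not known exactly. Their poses are not given: they have to be found in the camera images.
- reel_base: Grey base plate of the take-up reel, 220 x 255 x 12 mm, bolted down. Origin on the bench under the reel's axis; the plate runs from -110 to +110 mm in its x and from -97 to +158 mm in its y. Its yaw differs from run to run.
- reel: Reel: two steel flanges 126 mm across; on top of the upper one 10 saw teeth (mean radius 54, tips at height 58 mm). Origin on its upright axis at bench height. Hub drag is about 4 N at the handle; it stays where left. Anticlockwise from above is backwards; the pawl blocks that within one tooth (36 deg). Axes parallel to the base's with tab_face at stop_mid; starts 63 to 109 deg clockwise of that.
- crank_handle (a point): Grip point of the upright crank handle, at height 101 mm, 75 mm from the reel's axis. The handle is a black plastic sleeve of 21 mm diameter, from height 71 to 123 mm, on the end of the crank arm (arm's top at 70 mm). It spins freely on its spindle, so a hand can hold it in one orientation while carrying it round.
- tab_face (a point): Middle of the leading face of the reel's tab, 82 mm from the axis at height 24 mm. The tab is a dark steel lug, 20 mm wide and 10 mm thick, that sticks out from under the lower flange directly below the crank arm, to 92 mm from the axis.
- pawl_hinge (a joint): Pawl angle about a level hinge along the base's x, at base y = 108 mm, z = 62 mm. 0: pawl's arm level, nose fully down between teeth (up to 0.15 when riding on a tooth). 1.4: lever tipped right over away from the reel (to the base's +y), pawl up, at the hinge's end stop. Its weight carries it to either side once past upright, near 0.6.
- pawl_weight (a point): Centre of the barrel weight on the end of the pawl's lever: dark steel, 20 mm diameter, 26 mm long, flat ends facing the base's -x and +x, 65 mm from the hinge line. Pawl down: lever leans 35 deg towards the reel (barrel at base y = 71 mm, height 115 mm); tipped over: 45 deg away (y = 154 mm, height 108 mm). Under 1 N moves it.
- pawl: The holding pawl on the base, with its lever: origin on its hinge line, in the middle. Its arm points to the reel and carries a steel nose, 6 mm wide and 16 mm high, 54 mm from the hinge line. The nose's flat sides block the teeth; the teeth must never push it with more than 15 N.
- note_block: Bystander: yellow note block, 77 x 77 x 29 mm, loose. Origin under its centre.
- tape_stub: Bystander: nearly empty brown tape roll lying flat, 50 mm diameter, 20 mm high, loose. Origin under its centre.
- small_carton: Bystander: small brown carton, 48 x 75 x 32 mm, loose. Origin under its centre.
- stop_mid (a point): Where the stop screw's tip stands in its middle setting: 82 mm from the reel's axis, at height 24 mm. The setting differs from run to run and is not given: the tip, and so the place where tab_face comes to rest, is up to 9 mm before or beyond this point along the tab's path. The reel has to be felt home.
- stop_block: Rigid stop: aluminium block, 22 x 16 x 30 mm, on the base plate beyond the reel's rim, carrying a steel screw (14 mm round tip) that faces the tab. Origin under the block, height 12 mm. Feel for the rise in force at the handle: what exceeds the drag reaches the screw, times 0.9. The screw must feel 3 N or more for 0.3 s, and never more than 12 N.

How it is judged:
By the outcome, as a careful person would: the job done as asked, in the order asked, and still so for the second after the job is handed in, with the robot touching nothing.
It also fails if it takes over 72 s, if anything falls off the work surface, if the arm or the gripper's body presses on something with over 40 N, if the wrist force passes 120 N, or if a joint passes its speed limit or range.

ROBOT

A 7-joint arm with a two-finger parallel gripper is mounted at the origin on a cart in front of the work surface, level with it; the furniture and walls round the work are solid. World frame = base frame: x ahead of the robot, y to its left, z up, the work surface at z = 0. Lengths are in m, angles in rad, forces in N, time in s.
With the tool pointing down it reaches from about 0.35 to 0.9 m from the base axis. Payload 7.2 kg.
Tool frame: the origin (TCP) lies at the very end of the fingers, on their centre line; the grasp point (between the pads) lies 19 mm behind it; z points along the fingers, y is the line along which they close (so a half turn about z gives the same grasp; the last joint's range is limited). The gripper opens to 85 mm and grips with 20 to 120 N. Pads are 22 mm wide; open, the fingers measure 114 mm over their backs; the gripper's body (76 mm by 85 mm) begins 54 mm behind the grasp point. The pads swing forward as they close: fully open they stand 13 mm farther back than shut.
Start: joints at [1.039, 0.411, -0.013, 1.596, 0.006, 1.134, -0.082], TCP at [0.28, -0.559, 0.231] pointing down, gripper open.
Joint ranges: [-2.95, 2.95], [-0.29, 1.99], [-1.47, 1.44], [0.14, 2.54], [-1.03, 4.17], [0.13, 1.85], [-2.86, 2.86]. Speed limits (rad/s): [2.39, 2.39, 3.01, 3.01, 3.14, 3.14, 3.14].

INTERFACE

Orientations are given as a rotation vector (axis times angle).
In Python, from station import monitor, viewer, arm, regions_of gives the robot as it stands.
- The arm moves only by the tool arm_command, never from a script. Its argument "deltas" is a list of rows, each a list of 3 entries, a list of its own where there are three numbers: the opening, from 0 (shut) to 1 (fully open), then the shift along the tool's x, y, z in mm, then the turn about the tool's z in degrees. In form: [[claw, [tx, ty, tz], turn], ...]. A call has 1 to 5 rows; each row shifts and turns the commanded pose from where the row before left it, along the tool's axes as they then stand; what a row does not reach is not made up. A row lasts 1/8 s, in which the tool goes at most 62.5 mm and 10.7 degrees, less where a joint would pass 70% of its speed; a pose out of reach is approached as far as the arm can. A call is refused whole if a number of a shift passes 62.5 or a number of a turn 10.7, either way. A call with a gripper value outside its range is refused whole. The fingers move at their own pace and stop on an object; "force" is the grip in N (left out, the last holds). Time passes only in rows, so rows that do not move let the fingers close. It gives the time, the measured TCP pose, the force, the opening and the grip force at its end, in the units of the state.
- monitor.observe(): the state, without advancing time (a new reading comes with each control period).
- viewer.read_camera(name): name is "side" or "top" or "wrist"; returns a dict with "img" (400x640x3 uint8, red, green, blue), "camera_matrix" (3x3 intrinsics, pixels), "R" (3x3) and "t" (3): a world point X has camera coordinates R X + t; the wrist camera has in their place "mount" (4x4, takes a point from camera to tool coordinates, whose origin is the TCP and whose axes are the flange's). Camera axes: x right, y down, z forward; pixel columns grow to the right and rows downward; lengths in m; the calibration is good to about 2 mm. A picture is of the moment at which its call begins: read the wrist's pose just before it. There is no depth.
- arm.hand_in(): hands the job in; it is judged then, once.
Trained networks look in the newest picture that a camera, given by its name, has taken for a name from the list of things; names that differ only in an ending like _2 or _b are one class to them, and where a whole thing is asked for, a point or a joint stands for the part that bears it (a point fixed in the world has none). Each returns a list of dicts, best first, with "p" (0 to 1); they miss things now and then, are a little off and sometimes report something else, mostly with a low value. They report only what shows in the picture. A call takes as long as a camera call.
- regions_of(target, camera): "mask" (400x640 bool, what is visible of it) and "extent" ([centre column, centre row, width, height] in pixels, round what is visible of it).
The state is a dict: "t": time; "joints": joint angles; "qvel": joint speeds; "joint_efforts": joint torques, N m; "position": TCP position; "tcp_rot": TCP orientation; "wrist_force": force on the tool from outside, world axes, zero at the start; "ft_torque": the same for the moment, N m; "width": finger opening in m; "finger_force": force on a finger pad.
Only numpy, scipy, OpenCV 4.12 (cv2) and the standard library are available. Lean on these libraries where they do the work, as an engineer would, in place of code of your own. Each camera call takes 0.05 s, during which the arm holds its last target. There are 200 camera calls.

## Working session

There is one attempt and no reset: what is moved stays moved. The work goes in short steps, Python scripts to look and compute and a tool call to move; the robot and the scene stay as the last step left them, time stands still between calls to the robot, and variables do not carry over. Pictures are saved under pics/ and viewed, at most 10 in all, crops included, and the job is handed in when it is done.

Besides the shell and the picture viewer there is one more tool, called after ">>>" as name([rows], argument=value, ...), one row to a line, values as JSON. arm_command: Moves the arm, as the interface text tells. Its arguments: {"type":"object","properties":{"deltas":{"type":"array"},"force":{"type":"number"}},"required":["deltas"]}

```bash
mkdir -p pics; ls; cat > h.py <<'E'
import numpy as np, cv2
from scipy.spatial.transform import Rotation as R
from station import monitor, viewer, arm, regions_of
def cam(n):
    s=monitor.observe(); c=viewer.read_camera(n)
    if 'mount' in c:
        T=np.eye(4); T[:3,:3]=R.from_rotvec(s['tcp_rot']).as_matrix(); T[:3,3]=s['position']
        M=np.linalg.inv(T@np.array(c['mount'])); c['R'],c['t']=M[:3,:3],M[:3,3]
    c['P']=np.array(c['camera_matrix'])@np.c_[c['R'],c['t']]
    return c
def proj(c,X):
    x=np.c_[np.atleast_2d(X),np.ones(len(np.atleast_2d(X)))]@c['P'].T
    return x[:,:2]/x[:,2:]
def atz(c,uv,z):
    d=np.array(c['R']).T@np.linalg.inv(c['camera_matrix'])@[uv[0],uv[1],1]; o=-np.array(c['R']).T@c['t']
    return o+d*(z-o[2])/d[2]
E
python3 - <<'E'
from h import *
print(monitor.observe())
for n in ('top','side'):
    c=cam(n); cv2.imwrite(f'pics/{n}0.png',c['img'][:,:,::-1])
    for t in ('reel_base','reel','crank_handle','tab_face','pawl_weight','pawl','stop_block','note_block','tape_stub','small_carton'):
        r=regions_of(t,n)
        print(n,t,[(round(q['p'],2),np.round(q['extent']).tolist()) for q in r[:2]])
E
```

```text
pics
{'t': 0.0, 'joints': array([ 1.03882293,  0.41193208, -0.01270514,  1.59710071,  0.00562993,
        1.13427857, -0.08220354]), 'qvel': array([-5.39670182e-04,  8.11447876e-04,  1.11403709e-03, -2.29949760e-03,
        1.72725110e-03, -9.31623934e-06,  3.10629167e-05]), 'joint_efforts': array([-5.10746679e-05, -6.00617981e+01,  6.82047028e-01, -2.99398434e+01,
        1.37588845e-02,  1.06408811e-02, -9.11010147e-06]), 'position': array([ 0.27929516, -0.55854236,  0.23040987]), 'tcp_rot': array([-3.05594188e+00, -7.21657714e-01,  8.33143681e-04]), 'wrist_force': array([ 0.84159293, -0.59502563, -0.26215868]), 'ft_torque': array([-0.04722174, -0.01378262, -0.00767965]), 'finger_force': 0.0, 'width': 0.08538979362690645}
top reel_base [(0.57, [369.0, 243.0, 141.0, 141.0])]
top reel [(0.9, [389.0, 235.0, 81.0, 60.0]), (0.51, [369.0, 197.0, 21.0, 14.0])]
top crank_handle []
top tab_face [(0.8, [390.0, 235.0, 73.0, 57.0])]
top pawl_weight [(0.59, [349.0, 256.0, 29.0, 22.0]), (0.17, [333.0, 168.0, 40.0, 42.0])]
top pawl [(0.56, [349.0, 256.0, 32.0, 17.0]), (0.35, [334.0, 169.0, 42.0, 
[... 252 characters left out ...]
34.0, 80.0, 57.0])]
top small_carton [(0.75, [284.0, 202.0, 36.0, 37.0]), (0.64, [388.0, 235.0, 74.0, 59.0])]
side reel_base [(0.88, [364.0, 223.0, 125.0, 104.0])]
side reel [(0.64, [353.0, 203.0, 50.0, 66.0])]
side crank_handle [(0.79, [358.0, 179.0, 7.0, 25.0])]
side tab_face [(0.74, [354.0, 203.0, 52.0, 66.0]), (0.27, [291.0, 274.0, 41.0, 38.0])]
side pawl_weight [(0.58, [364.0, 213.0, 19.0, 41.0])]
side pawl [(0.73, [290.0, 271.0, 42.0, 38.0]), (0.44, [358.0, 180.0, 9.0, 25.0])]
side stop_block [(0.62, [314.0, 224.0, 12.0, 14.0])]
side note_block [(0.56, [273.0, 239.0, 39.0, 33.0])]
side tape_stub [(0.65, [334.0, 201.0, 21.0, 10.0])]
side small_carton [(0.59, [290.0, 269.0, 38.0, 38.0])]
```

```bash
python3 - <<'E'
import cv2
a=cv2.imread('pics/top0.png')[130:330,250:480]; b=cv2.imread('pics/side0.png')[140:320,240:450]
a=cv2.resize(a,None,fx=3,fy=3,interpolation=2);b=cv2.resize(b,None,fx=3,fy=3,interpolation=2)
cv2.imwrite('pics/t1.png',a); cv2.imwrite('pics/s1.png',b)
E
```

```text
(no output)
```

View pics/t1.png

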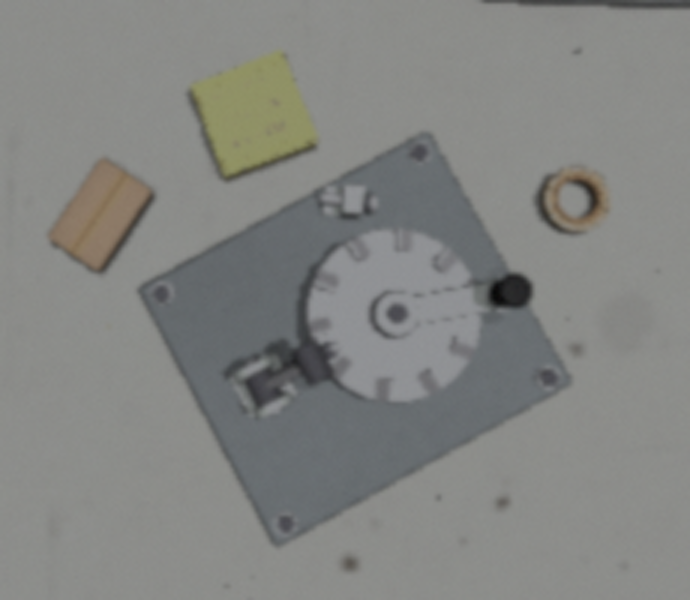

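View pics/s1.png

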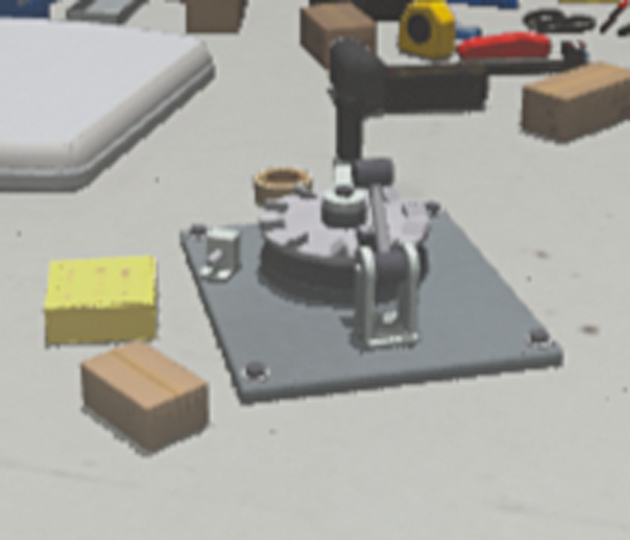

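The top crop shows the plate corners at about (140,290), (428,133), (570,382) and (277,545). It also shows the hub at (397,313), the handle top at (512,291), the stop block at (350,200) and the pawl barrel at (313,362). The side crop agrees with this layout.

```bash
cat >> h.py <<'E'
def frame(c,cr):
    W=np.array([atz(c,p,0.012)[:2] for p in cr])
    return W
E
python3 - <<'E'
from h import *
c=cam('top')
f=lambda u,v:(250+(u+.5)/3-.5,130+(v+.5)/3-.5)
C=[atz(c,f(*p),.012)[:2] for p in ((140,290),(428,133),(570,382),(277,545))]
print(np.round(C,4))
M=np.mean(C,0)
# +y dir: from corners 1,2 toward 0,3
ey=(C[0]+C[3]-C[1]-C[2]); ex1=(C[2]+C[3]-C[0]-C[1])
yaw=np.arctan2(ey[1],ey[0])-np.pi/2
ex=np.array([np.cos(yaw),np.sin(yaw)]);eyy=np.array([-ex[1],ex[0]])
print('len',np.linalg.norm(ey)/2,np.linalg.norm(ex1)/2,'yaw',np.degrees(yaw),np.degrees(np.arctan2(ex1[1],ex1[0])))
O=M-eyy*.0305
print('O',O,'hub',atz(c,f(397,313),.07))
B=lambda p:np.array([(p-O)@ex,(p-O)@eyy])
h=atz(c,f(512,291),.123)[:2]; print('handle',h,'in base',B(h),np.linalg.norm(h-O),np.degrees(np.arctan2(*B(h)[::-1])))
print('stop',B(atz(c,f(355,200),.042)[:2]),'pawlw',atz(c,f(313,362),.125),B(atz(c,f(313,362),.125)[:2]))
W=lambda x,y:O+ex*x+eyy*y
print('weight world',W(0,.071),'tipped',W(0,.154))
for n,p,z in (('note',(255,115),.029),('carton',(102,215),.032),('tape',(575,200),.02)): print(n,atz(c,f(*p),z)[:2])
E
```

```text
[[ 0.5878  0.1153]
 [ 0.7055 -0.1063]
 [ 0.5154 -0.2063]
 [ 0.3982  0.0142]]
len 0.2503401220014704 0.21483495164702343 yaw 27.975889936376895 -152.10451878185995
O [ 0.56600373 -0.07271495] hub [ 0.56637202 -0.07230577  0.07      ]
handle [ 0.57846136 -0.14299567] in base [-0.02196679 -0.06791194] 0.07137626768118936 -107.9243151075024
stop [ 0.08703998 -0.01690073] pawlw [ 0.53296469 -0.00971743  0.125     ] [0.00037387 0.07113456]
weight world [ 0.53269763 -0.01001165] tipped [0.49376233 0.06328939]
note [0.71825601 0.02615978]
carton [0.64326924 0.14187511]
tape [ 0.6512348  -0.21398277]
```

>>> arm_command([
  [0, [36, -26, 0], 0],
  [0, [36, -26, 0], 0],
  [0, [36, -26, 0], 0],
  [0, [36, -26, 0], 0],
  [0, [36, -26, 0], 0],
], force=30)

```text
t: 1.78
position: [0.383, -0.3609, 0.2315]
tcp_rot: [3.057, 0.722, 0.001]
wrist_force: [0.1, -0.8, -0.2]
width: 0.0001
finger_force: 0.0
```

>>> arm_command([
  [0, [36, -26, 0], 0],
  [0, [36, -26, 0], 0],
  [0, [36, -26, 0], 0],
  [0, [36, -26, 0], 0],
  [0, [36, -26, 0], 0],
])

```text
t: 2.4
position: [0.4859, -0.1641, 0.2316]
tcp_rot: [3.057, 0.722, 0.001]
wrist_force: [1.1, 0.0, 0.1]
width: -0.0001
finger_force: 0.0
```

>>> arm_command([
  [0, [36, -26, 0], 0],
  [0, [36, -26, 0], 0],
  [0, [36, -26, 0], 0],
  [0, [0, 0, 0], 0],
  [0, [0, 0, 0], 0],
])

```text
t: 3.02
position: [0.5467, -0.0479, 0.2311]
tcp_rot: [3.057, 0.722, -0.001]
wrist_force: [-0.6, -1.3, 0.1]
width: 0.0001
finger_force: 0.0
```

```bash
cat >> h.py <<'E'
O=np.array([.5662,-.0725]); YAW=np.radians(27.9)
ex=np.array([np.cos(YAW),np.sin(YAW)]); ey=np.array([-ex[1],ex[0]])
W=lambda x,y:O+ex*x+ey*y          # base mm->world in m
def toB(p): return np.array([(p[:2]-O)@ex,(p[:2]-O)@ey])*1e3
def tool(s,target):               # shift in tool axes, mm
    return R.from_rotvec(s['tcp_rot']).as_matrix().T@(np.array(target)-s['position'])*1e3
E
python3 - <<'E'
from h import *
s=monitor.observe()
print(s['t'],s['position'],R.from_rotvec(s['tcp_rot']).as_matrix().round(3).tolist(),s['width'],s['wrist_force'],s['joints'].round(2))
print(toB(s['position']),tool(s,[*W(0,.034),.112]))
c=cam('wrist'); cv2.imwrite('pics/w1.png',c['img'][:,:,::-1])
print('weight px',proj(c,[*W(0,.071),.115]),'hub',proj(c,[*O,.07]))
for t in ('pawl_weight','reel','crank_handle'): print(t,[(round(q['p'],2),np.round(q['extent']).tolist()) for q in regions_of(t,'wrist')[:2]])
E
```

```text
3.025 [ 0.54668246 -0.04786635  0.2311358 ] [[0.894, 0.447, -0.0], [0.447, -0.894, -0.001], [-0.001, 0.0, -1.0]] 0.00011513084199098096 [-0.61701516 -1.34845379  0.10271896] [ 0.25  0.3  -0.31  1.77  0.1   1.09 -1.2 ]
[-5.7221153  30.90321386] [  5.73015826  -3.25809623 119.13111063]
weight px [[280.94471185 191.11884108]] hub [[360.47518977 177.38496056]]
pawl_weight [(0.68, [276.0, 185.0, 71.0, 40.0]), (0.37, [332.0, 157.0, 261.0, 196.0])]
reel [(0.56, [380.0, 170.0, 168.0, 124.0])]
crank_handle [(0.77, [443.0, 208.0, 42.0, 38.0])]
```

View pics/w1.png

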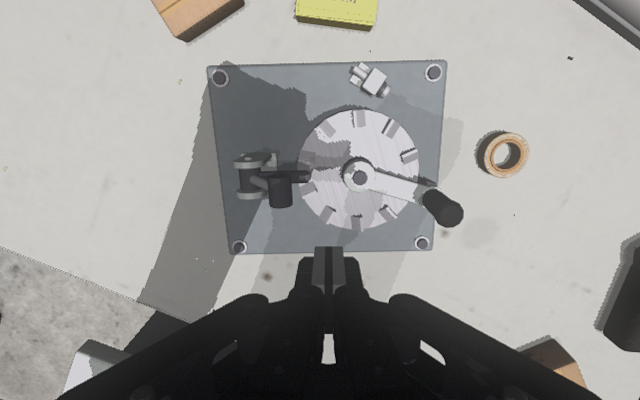

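The wrist view shows the barrel at (280,192), where I predicted (281,191), and the hub at (359,177), where I predicted (360,177). The frame is good. I'll go down on the reel side of the barrel and push it over.

>>> arm_command([
  [0, [6, -3, 40], 0],
  [0, [0, 0, 40], 0],
  [0, [0, 0, 39], 0],
  [0, [0, -4, 0], 0],
  [0, [0, -4, 0], 0],
])

```text
t: 3.85
position: [0.548, -0.0348, 0.1137]
tcp_rot: [3.057, 0.721, 0.002]
wrist_force: [0.6, -0.3, 1.0]
width: -0.0
finger_force: 0.0
```

>>> arm_command([
  [0, [0, -5, 0], 0],
  [0, [0, -5, -1], 0],
  [0, [0, -5, -2], 0],
  [0, [0, -5, -2], 0],
  [0, [0, -5, -3], 0],
])

```text
t: 4.47
position: [0.5375, -0.0139, 0.1221]
tcp_rot: [3.055, 0.719, 0.005]
wrist_force: [0.5, -4.5, 8.4]
width: -0.0001
finger_force: 4.2
```

>>> arm_command([
  [0, [0, -5, -2], 0],
  [0, [0, -5, -2], 0],
  [0, [0, -5, -2], 0],
  [0, [0, -5, -1], 0],
  [0, [0, 0, 0], 0],
])

```text
t: 5.1
position: [0.5276, 0.0057, 0.1285]
tcp_rot: [3.057, 0.723, 0.002]
wrist_force: [-1.1, -1.3, 8.3]
width: 0.0002
finger_force: 3.7
```

```bash
python3 - <<'E'
from h import *
s=monitor.observe(); print(toB(s['position']),s['position'][2],s['wrist_force'])
c=cam('side'); cv2.imwrite('pics/s2.png',cv2.resize(c['img'][120:300,260:460,::-1],None,fx=3,fy=3))
E
```

```text
[ 2.48318998 87.22328619] 0.12848081056368485 [-1.12138131 -1.30619175  8.34115512]
```

View pics/s2.png

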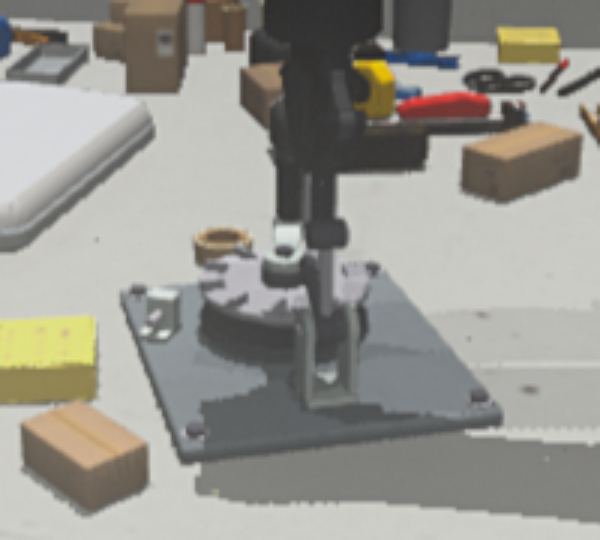

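The side picture shows the barrel at (327,233) right under the fingertips, and the force is 8 N upward. So the fingers have ridden onto the top of the barrel. I'll lift, go back, and push lower.

>>> arm_command([
  [0, [-2, 0, -15], 0],
  [0, [0, 0, -15], 0],
  [0, [0, 28, 0], 0],
  [0, [0, 28, 0], 0],
  [0, [0, 0, 0], 0],
])

```text
t: 5.78
position: [0.5513, -0.0477, 0.1581]
tcp_rot: [3.058, 0.717, 0.001]
wrist_force: [-0.8, 0.6, -0.2]
width: 0.0
finger_force: 0.0
```

```bash
python3 - <<'E'
from h import *
s=monitor.observe(); print(s['t'],toB(s['position']),s['position'][2],s['wrist_force'])
c=cam('side'); cv2.imwrite('pics/s3.png',cv2.resize(c['img'][120:300,260:460,::-1],None,fx=3,fy=3))
q=regions_of('pawl_weight','side'); print([(r['p'],r['extent']) for r in q[:2]])
for b in ((0,.071,.115),(0,.108,.127),(0,.154,.108)): print(proj(c,[*W(b[0],b[1]),b[2]]))
E
```

```text
5.775 [-1.57517905 28.90257543] 0.15810921296847424 [-0.83097683  0.58144036 -0.20240987]
[(0.78, [363.9, 212.6, 21.4, 37.5])]
[[363.83626585 197.23998462]]
[[369.26030117 198.42340989]]
[[376.18256571 216.80239084]]
```

View pics/s3.png

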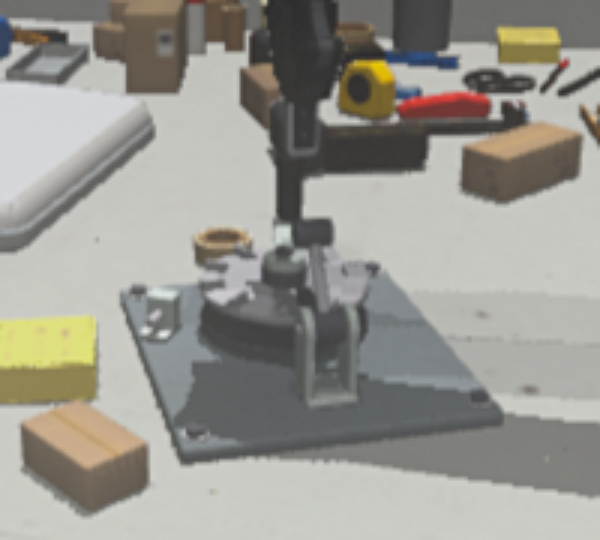

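The pawl is back down, with the barrel at (316,232) and undisturbed. I'll retry with the tips at about z = 0.097.

>>> arm_command([
  [0, [1, 0, 30], 0],
  [0, [0, 0, 31], 0],
  [0, [0, -6, 0], 0],
  [0, [0, -6, 0], 0],
  [0, [0, -4, 0], 0],
])

```text
t: 6.5
position: [0.5448, -0.0298, 0.0978]
tcp_rot: [3.057, 0.723, 0.003]
wrist_force: [-0.0, -0.4, -0.3]
width: -0.0004
finger_force: 0.4
```

>>> arm_command([
  [0, [0, -4, 0], 0],
  [0, [0, -4, 0], 0],
  [0, [0, -4, 0], 0],
  [0, [0, -4, 0], 0],
  [0, [0, -4, 0], 0],
])

```text
t: 7.12
position: [0.5351, -0.0126, 0.0962]
tcp_rot: [-3.057, -0.722, 0.0]
wrist_force: [-0.5, -0.4, -0.1]
width: 0.0002
finger_force: 0.2
```

```bash
python3 - <<'E'
from h import *
s=monitor.observe(); print(s['t'],toB(s['position']),s['position'][2],s['wrist_force'])
c=cam('side'); q=regions_of('pawl_weight','side'); print([(r['p'],r['extent']) for r in q[:2]])
E
```

```text
7.125 [ 0.50014594 67.46875142] 0.09618997822977138 [-0.50961284 -0.3722586  -0.14647123]
[(0.82, [366.3, 213.6, 16.0, 43.0])]
```

>>> arm_command([
  [0, [0, -4, -2], 0],
  [0, [0, -4, -3], 0],
  [0, [0, -4, -3], 0],
  [0, [0, -4, -3], 0],
  [0, [0, -4, -3], 0],
])

```text
t: 7.85
position: [0.5262, 0.0053, 0.1106]
tcp_rot: [3.057, 0.722, 0.0]
wrist_force: [-0.8, -0.3, 0.1]
width: 0.0001
finger_force: 0.0
```

>>> arm_command([
  [0, [0, -4, -3], 0],
  [0, [0, -4, -2], 0],
  [0, [0, -4, -1], 0],
  [0, [0, 0, 0], 0],
])

```text
t: 8.35
position: [0.5209, 0.0161, 0.1164]
tcp_rot: [-3.057, -0.723, -0.0]
wrist_force: [0.1, -0.6, -0.1]
width: -0.0003
finger_force: 0.0
```

```bash
python3 - <<'E'
from h import *
s=monitor.observe(); print(s['t'],toB(s['position']),s['position'][2],s['wrist_force'])
c=cam('side'); cv2.imwrite('pics/s4.png',cv2.resize(c['img'][120:300,260:460,::-1],None,fx=3,fy=3))
q=regions_of('pawl_weight','side'); print([(r['p'],r['extent']) for r in q[:2]])
E
```

```text
8.35 [ 1.41164856 99.51632801] 0.11636141941467759 [ 0.1399003  -0.58442983 -0.10757226]
[(0.78, [369.2, 216.8, 15.9, 31.2])]
```

View pics/s4.png

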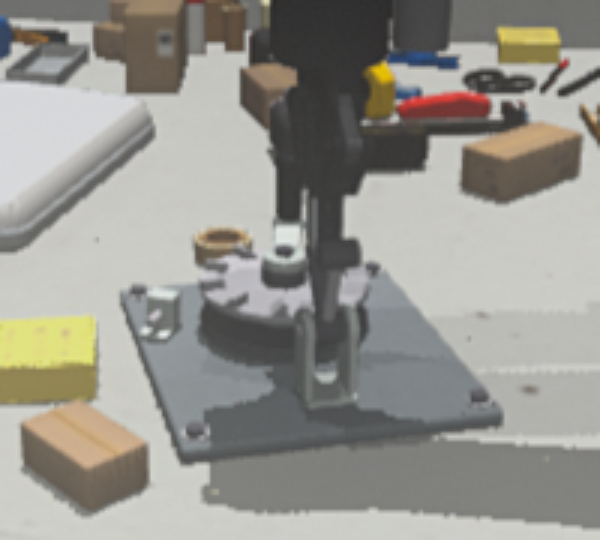

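The barrel is at crop (342,250), which is past upright. I'll raise the fingers clear and let it fall.

>>> arm_command([
  [0, [0, -4, -3], 0],
  [0, [0, -4, -4], 0],
  [0, [0, 0, -30], 0],
  [0, [0, 0, -40], 0],
  [0, [0, 0, -40], 0],
])

```text
t: 9.07
position: [0.5171, 0.0231, 0.2347]
tcp_rot: [-3.057, -0.722, 0.0]
wrist_force: [-0.1, 0.2, -0.5]
width: -0.0002
finger_force: 0.0
```

```bash
python3 - <<'E'
from h import *
s=monitor.observe(); print(s['t'],toB(s['position']),s['position'][2],s['wrist_force'])
c=cam('side'); cv2.imwrite('pics/s5.png',c['img'][:,:,::-1])
q=regions_of('pawl_weight','side'); print([(r['p'],r['extent']) for r in q[:2]])
c=cam('wrist'); cv2.imwrite('pics/w2.png',c['img'][:,:,::-1])
q=regions_of('pawl_weight','wrist'); print([(r['p'],r['extent']) for r in q[:2]])
q=regions_of('crank_handle','wrist'); print([(r['p'],r['extent']) for r in q[:2]])
for b in ((0,.071,.115),(0,.108,.127),(0,.154,.108)): print(proj(c,[*W(b[0],b[1]),b[2]]))
a=cv2.resize(cv2.imread('pics/s5.png')[150:270,310:430],None,fx=3,fy=3); b=cv2.imread('pics/w2.png')[:360,180:620]
cv2.imwrite('pics/m5.png',np.hstack([a,b]))
E
```

```text
9.075 [  1.38929341 107.4812836 ] 0.23471016031386885 [-0.13984203  0.15968278 -0.51696904]
[(0.83, [373.1, 218.7, 22.2, 32.3])]
[(0.74, [307.1, 191.7, 90.9, 38.0]), (0.59, [410.8, 22.9, 81.1, 45.8])]
[(0.93, [521.5, 215.1, 50.3, 41.0])]
[[369.72951389 198.78855708]]
[[327.0695067  203.80092002]]
[[275.32350973 198.76633269]]
```

View pics/m5.png

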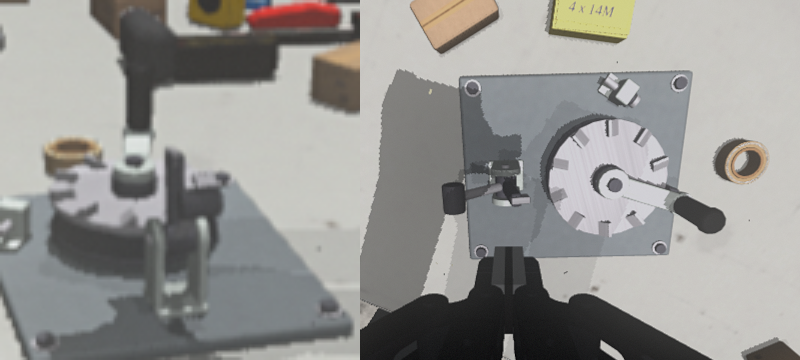

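The lever is tipped over: the barrel is at wrist pixel (273,198), where I predicted (275,199) for the tipped position. Next I'll fit the handle angle.

```bash
cat >> h.py <<'E'
def fith(c,m,grid=np.arange(-125,-10,.5)):
    m=m.astype(np.uint8); best=[]
    a=np.linspace(0,2*np.pi,24)
    for g in grid:
        p=W(.075*np.cos(np.radians(g)),.075*np.sin(np.radians(g)))
        X=np.vstack([np.c_[p[0]+.0105*np.cos(a),p[1]+.0105*np.sin(a),0*a+z] for z in (.071,.123)])
        k=np.zeros_like(m); cv2.fillConvexPoly(k,cv2.convexHull(proj(c,X).round().astype(np.int32)),1)
        best.append(((k&m).sum()/(k|m).sum(),g,*p))
    return max(best)
E
python3 - <<'E'
from h import *
for n in ('wrist','side'):
    c=cam(n); r=regions_of('crank_handle',n)[0]; f=fith(c,r['mask']); print(n,r['p'],f)
s=monitor.observe(); c=cam('wrist')
f=fith(c,regions_of('crank_handle','wrist')[0]['mask'])
print('mv',tool(s,[f[2],f[3],.20]),s['joints'].round(2))
b=regions_of('stop_block','wrist'); print([(r['p'],toB(atz(c,r['extent'][:2],.03))) for r in b[:2]])
E
```

```text
wrist 0.59 (np.float64(0.9047959914101646), np.float64(-107.5), np.float64(0.579738935893792), np.float64(-0.14626786031100392))
side 0.69 (np.float64(0.8436213991769548), np.float64(-107.5), np.float64(0.579738935893792), np.float64(-0.14626786031100392))
mv [-19.34514515 179.42939     32.11040118] [ 0.14  0.25 -0.34  1.83  0.09  1.07 -1.33]
[(0.9, array([90.15111238, -8.64642292])), (0.26, array([ -48.54341136, -114.97899203]))]
```

>>> arm_command([
  [1, [-5, 45, 8], 0],
  [1, [-5, 45, 8], 0],
  [1, [-5, 45, 8], 0],
  [1, [-4, 44, 8], 0],
  [1, [0, 0, 0], 0],
])

```text
t: 10.3
position: [0.5802, -0.1501, 0.1997]
tcp_rot: [3.059, 0.713, -0.004]
wrist_force: [-0.9, 0.3, 0.1]
width: 0.0856
finger_force: 0.0
```

```bash
python3 - <<'E'
from h import *
s=monitor.observe(); print(s['t'],s['width'],tool(s,[.5797,-.1463,.084]),s['wrist_force'])
c=cam('wrist'); r=regions_of('crank_handle','wrist')
print([(q['p'],q['extent']) for q in r[:2]], r and fith(c,r[0]['mask']))
E
```

```text
10.3 0.0855770175595492 [  1.49588367  -3.61341735 115.68089139] [-0.92874802  0.25740756  0.08276957]
[(0.78, [322.6, 201.8, 30.9, 47.4])] (np.float64(0.8439655172413794), np.float64(-108.0), np.float64(0.5790946825209558), np.float64(-0.14638319946160805))
```

>>> arm_command([
  [1, [1, -3, 38], 0],
  [1, [0, 0, 38], 0],
  [1, [0, 0, 39], 0],
  [1, [0, 0, 0], 0],
  [0.2, [0, 0, 0], 0],
], force=40)

```text
t: 11.02
position: [0.581, -0.1417, 0.0879]
tcp_rot: [3.057, 0.724, 0.003]
wrist_force: [-0.2, -0.2, 0.5]
width: 0.0697
finger_force: 0.0
```

>>> arm_command([
  [0, [0, 0, 0], 0],
  [0, [0, 0, 0], 0],
  [0, [0, 0, 0], 0],
  [0, [0, 0, 0], 0],
], force=40)

```text
t: 11.52
position: [0.5813, -0.1441, 0.0877]
tcp_rot: [3.055, 0.72, 0.004]
wrist_force: [1.2, -4.5, 6.6]
width: 0.0199
finger_force: 39.9
```

```bash
cat >> h.py <<'E'
def pol(s):
    b=toB(s['position']); a=np.arctan2(b[1],b[0])
    F=s['wrist_force'][:2]; t=ey*np.cos(a)-ex*np.sin(a); r=ex*np.cos(a)+ey*np.sin(a)
    return dict(t=s['t'],r=np.hypot(*b).round(1),ang=np.degrees(a).round(2),Ft=(F@t).round(2),Fr=(F@r).round(2),Fz=s['wrist_force'][2].round(1),w=s['width'],z=s['position'][2].round(4),g=s['finger_force'])
def arc(s,a0,angs,r=.075):   # rows in tool axes along circle from angle a0
    Rt=R.from_rotvec(s['tcp_rot']).as_matrix().T; p=W(r*np.cos(np.radians(a0)),r*np.sin(np.radians(a0))); 
    for a in angs:
        q=W(r*np.cos(np.radians(a)),r*np.sin(np.radians(a))); print(a,(Rt@np.r_[(q-p)*1e3,0]).round(1)[:2].tolist()); p=q
E
python3 - <<'E'
from h import *
s=monitor.observe(); p=pol(s); print(p)
arc(s,p['ang'],np.arange(-104,-39,4))
E
```

```text
{'t': 11.525, 'r': np.float64(73.2), 'ang': np.float64(-105.99), 'Ft': np.float64(0.24), 'Fr': np.float64(4.65), 'Fz': np.float64(6.6), 'w': 0.019865018814908812, 'z': np.float64(0.0877), 'g': 39.860742688179016}
-104 [2.5, 0.6]
-100 [5.1, 1.0]
-96 [5.2, 0.6]
-92 [5.2, 0.2]
-88 [5.2, -0.1]
-84 [5.2, -0.5]
-80 [5.2, -0.9]
-76 [5.1, -1.2]
-72 [5.0, -1.6]
-68 [4.9, -1.9]
-64 [4.7, -2.2]
-60 [4.6, -2.6]
-56 [4.4, -2.9]
-52 [4.2, -3.2]
-48 [3.9, -3.5]
-44 [3.7, -3.7]
-40 [3.4, -4.0]
```

>>> arm_command([
  [0, [2, 2.5, 0], 0],
  [0, [4.5, 1.1, 0], 0],
  [0, [5.1, 0.9, 0], 0],
  [0, [5.2, 0.6, 0], 0],
  [0, [5.2, 0.2, 0], 0],
])

```text
t: 12.15
position: [0.6019, -0.1377, 0.0876]
tcp_rot: [3.057, 0.721, -0.0]
wrist_force: [-6.2, -0.6, 11.7]
width: 0.0199
finger_force: 40.5
```

```bash
python3 - <<'E'
from h import *
s=monitor.observe(); p=pol(s); print(p)
E
```

```text
{'t': 12.15, 'r': np.float64(74.3), 'ang': np.float64(-89.15), 'Ft': np.float64(-5.73), 'Fr': np.float64(-2.46), 'Fz': np.float64(11.7), 'w': 0.019889101677466107, 'z': np.float64(0.0876), 'g': 40.49630284309387}
```

>>> arm_command([
  [0, [5.2, -0.2, -1], 0],
  [0, [5.2, -0.6, -1], 0],
  [0, [5.2, -1.0, 0], 0],
  [0, [5.1, -1.4, 0], 0],
  [0, [5.0, -1.7, 0], 0],
])

```text
t: 12.78
position: [0.6231, -0.122, 0.0879]
tcp_rot: [3.057, 0.721, -0.001]
wrist_force: [-1.1, -4.7, -2.6]
width: 0.0199
finger_force: 39.3
```

>>> arm_command([
  [0, [4.9, -2.0, 0], 0],
  [0, [4.7, -2.3, 0], 0],
  [0, [4.5, -2.7, 0], 0],
  [0, [4.3, -3.0, 0], 0],
  [0, [0, 0, 0], 0],
])

```text
t: 13.4
position: [0.6359, -0.1038, 0.088]
tcp_rot: [3.057, 0.723, 0.002]
wrist_force: [3.5, -3.3, -5.7]
width: 0.0199
finger_force: 39.3
```

```bash
python3 - <<'E'
from h import *
s=monitor.observe(); p=pol(s); print(p)
arc(s,p['ang'],np.arange(p['ang']+3,-24,3))
c=cam('wrist'); cv2.imwrite('pics/w6.png',c['img'][:,:,::-1])
b=regions_of('stop_block','wrist'); print([(r['p'],r['extent'],toB(atz(c,r['extent'][:2],.03))) for r in b[:2]])
c=cam('top'); cv2.imwrite('pics/t6.png',c['img'][:,:,::-1])
E
```

```text
{'t': 13.4, 'r': np.float64(76.4), 'ang': np.float64(-52.1), 'Ft': np.float64(-1.55), 'Fr': np.float64(4.51), 'Fz': np.float64(-5.7), 'w': 0.019938307737245677, 'z': np.float64(0.088), 'g': 39.256208539009094}
-49.1 [3.0, -2.6]
-46.1 [2.8, -2.7]
-43.1 [2.7, -2.9]
-40.1 [2.5, -3.0]
-37.1 [2.4, -3.1]
-34.1 [2.2, -3.2]
-31.1 [2.0, -3.4]
-28.1 [1.9, -3.5]
-25.1 [1.7, -3.5]
[(0.59, [252.8, 155.4, 62.7, 57.4], array([ 91.83722121, -13.22503798]))]
```

View pics/w6.png

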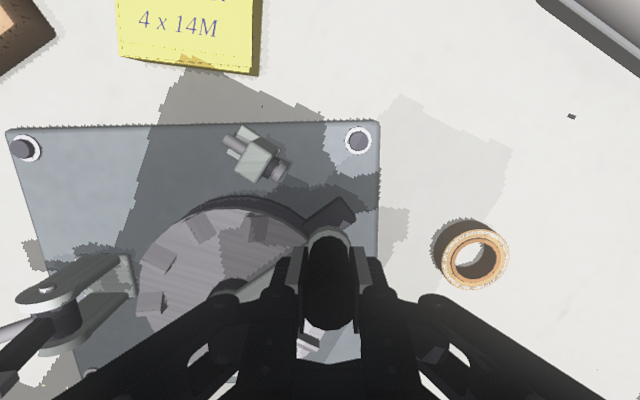

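The wrist view shows the tab lug at about (335,210), with its leading edge running from (308,220) to (343,197). The screw tip is at about (288,176). I'll work out the remaining angle from those.

```bash
python3 - <<'E'
from h import *
c=cam('wrist')
for n,p,z in (('tabouter',(343,197),.030),('tabouter2',(356,213),.030),('tip top',(280,170),.031),('tipend',(288,176),.024),('tipleft',(274,182),.024),('tip right edge',(290,166),.024)):
    b=toB(atz(c,p,z)); print(n,b.round(1),np.hypot(*b).round(1),np.degrees(np.arctan2(b[1],b[0])).round(1))
a=cv2.resize(c['img'][110:250,210:370,::-1],None,fx=4,fy=4,interpolation=cv2.INTER_CUBIC); cv2.imwrite('pics/w7.png',a)
E
```

```text
tabouter [ 63.3 -69.7] 94.1 -47.7
tabouter2 [ 52.  -78.2] 93.9 -56.4
tip top [ 82.3 -29.8] 87.5 -19.9
tipend [ 76.8 -33.7] 83.9 -23.7
tipleft [ 73.  -24.2] 76.9 -18.4
tip right edge [ 83.4 -35.5] 90.7 -23.0
```

View pics/w7.png

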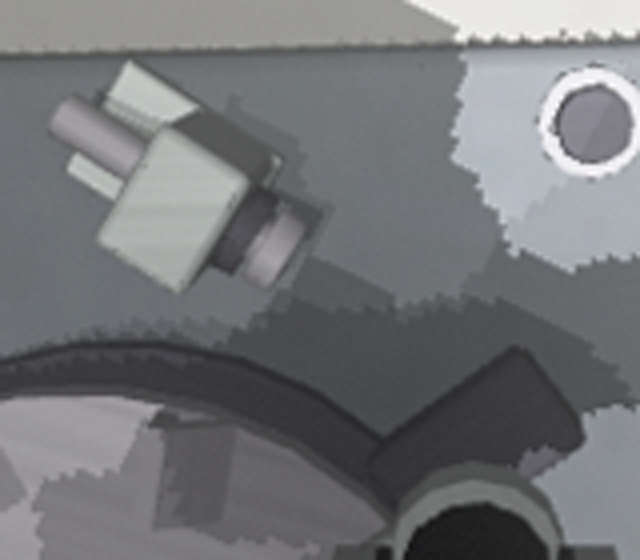

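Contact should come about 26° further on. I'll move 18° now and then creep.

>>> arm_command([
  [0, [3.0, -2.6, 0.5], 0],
  [0, [2.8, -2.7, 0.5], 0],
  [0, [2.7, -2.9, 0], 0],
  [0, [2.5, -3.0, 0], 0],
  [0, [2.4, -3.1, 0], 0],
])

```text
t: 14.22
position: [0.642, -0.0866, 0.088]
tcp_rot: [3.056, 0.72, 0.005]
wrist_force: [5.1, -5.4, -4.9]
width: 0.0201
finger_force: 39.9
```

>>> arm_command([
  [0, [2.2, -3.2, 0], 0],
  [0, [0.5, -0.7, 0], 0],
  [0, [0.5, -0.7, 0], 0],
])

```text
t: 14.6
position: [0.643, -0.0807, 0.0879]
tcp_rot: [3.056, 0.721, 0.006]
wrist_force: [4.7, -5.4, -4.9]
width: 0.0199
finger_force: 39.9
```

```bash
python3 - <<'E'
from h import *
s=monitor.observe(); p=pol(s); print(p); arc(s,p['ang'],p['ang']+np.arange(1,13))
E
```

```text
{'t': 14.6, 'r': np.float64(77.3), 'ang': np.float64(-33.97), 'Ft': np.float64(-4.85), 'Fr': np.float64(5.24), 'Fz': np.float64(-4.9), 'w': 0.01991775889762923, 'z': np.float64(0.0879), 'g': 39.85665678977966}
-32.97 [0.7, -1.1]
-31.97 [0.7, -1.1]
-30.97 [0.7, -1.1]
-29.97 [0.6, -1.1]
-28.97 [0.6, -1.2]
-27.97 [0.6, -1.2]
-26.97 [0.6, -1.2]
-25.97 [0.6, -1.2]
-24.97 [0.5, -1.2]
-23.97 [0.5, -1.2]
-22.97 [0.5, -1.2]
-21.97 [0.5, -1.2]
```

>>> arm_command([
  [0, [0.6, -0.3, 0], 0],
  [0, [0.6, -0.3, 0], 0],
  [0, [0.5, -0.4, 0], 0],
  [0, [0.3, -0.5, 0], 0],
])

```text
t: 15.1
position: [0.6434, -0.0784, 0.0879]
tcp_rot: [3.057, 0.721, 0.003]
wrist_force: [2.3, -5.3, -2.4]
width: 0.0197
finger_force: 39.9
```

>>> arm_command([
  [0, [0.3, -0.5, 0], 0],
  [0, [0.3, -0.5, 0], 0],
  [0, [0.3, -0.5, 0], 0],
])

```text
t: 15.48
position: [0.6436, -0.0766, 0.0879]
tcp_rot: [3.057, 0.721, 0.004]
wrist_force: [3.6, -3.1, -2.5]
width: 0.0199
finger_force: 39.9
```

>>> arm_command([
  [0, [0.4, -0.5, 0], 0],
  [0, [0.4, -0.5, 0], 0],
  [0, [0.4, -0.5, 0], 0],
])

```text
t: 15.85
position: [0.6438, -0.0746, 0.0879]
tcp_rot: [3.057, 0.721, 0.003]
wrist_force: [3.1, -4.7, -0.6]
width: 0.0199
finger_force: 39.9
```

>>> arm_command([
  [0, [0.3, -0.5, 0], 0],
  [0, [0.3, -0.5, 0], 0],
  [0, [0.3, -0.5, 0], 0],
])

```text
t: 16.23
position: [0.6438, -0.0727, 0.0879]
tcp_rot: [3.057, 0.722, 0.003]
wrist_force: [2.6, -4.6, -0.5]
width: 0.0199
finger_force: 39.9
```

```bash
python3 - <<'E'
from h import *
print(pol(monitor.observe()))
E
```

```text
{'t': 16.225, 'r': np.float64(77.6), 'ang': np.float64(-28.05), 'Ft': np.float64(-4.55), 'Fr': np.float64(2.62), 'Fz': np.float64(-0.5), 'w': 0.01993818146232972, 'z': np.float64(0.0879), 'g': 39.89140570163727}
```

>>> arm_command([
  [0, [0.3, -0.6, 0], 0],
  [0, [0.3, -0.6, 0], 0],
  [0, [0.3, -0.6, 0], 0],
])

```text
t: 16.6
position: [0.6438, -0.0718, 0.0879]
tcp_rot: [3.056, 0.72, 0.002]
wrist_force: [2.9, -7.3, -1.0]
width: 0.0201
finger_force: 39.9
```

>>> arm_command([
  [0, [0.2, -0.4, 0], 0],
  [0, [0, 0, 0], 0],
])

```text
t: 16.85
position: [0.6439, -0.0718, 0.0879]
tcp_rot: [3.056, 0.72, 0.002]
wrist_force: [2.9, -8.0, -2.1]
width: 0.0199
finger_force: 39.9
```

Home is felt: the position has stalled while the force rises. I'll press a little more and hold.

>>> arm_command([
  [0, [0.3, -0.5, 0], 0],
  [0, [0.3, -0.5, 0], 0],
  [0, [0, 0, 0], 0],
])

```text
t: 17.23
position: [0.6439, -0.0716, 0.0879]
tcp_rot: [3.055, 0.718, 0.002]
wrist_force: [2.6, -9.7, -1.3]
width: 0.0199
finger_force: 40.0
```

>>> arm_command([
  [0, [0.3, -0.5, 0], 0],
  [0, [0, 0, 0], 0],
  [0, [0, 0, 0], 0],
  [0, [0, 0, 0], 0],
  [0, [0, 0, 0], 0],
])

```text
t: 17.85
position: [0.6438, -0.0716, 0.0879]
tcp_rot: [3.055, 0.718, 0.001]
wrist_force: [2.5, -10.2, -0.9]
width: 0.02
finger_force: 40.1
```

>>> arm_command([
  [0, [-0.4, 0.7, 0], 0],
  [0, [-0.4, 0.7, 0], 0],
  [0, [0, 0, 0], 0],
])

```text
t: 18.23
position: [0.6439, -0.0717, 0.0879]
tcp_rot: [3.056, 0.719, 0.002]
wrist_force: [3.1, -8.3, -0.5]
width: 0.0198
finger_force: 40.1
```

>>> arm_command([
  [0, [-0.7, 0.7, 0], 0],
  [0, [-0.7, 0.7, 0], 0],
  [0, [-0.4, 0.7, 0], 0],
  [0, [0, 0, 0], 0],
])

```text
t: 18.73
position: [0.6438, -0.0718, 0.0879]
tcp_rot: [-3.057, -0.723, -0.005]
wrist_force: [4.7, -3.0, -2.3]
width: 0.0202
finger_force: 40.0
```

>>> arm_command([
  [0, [0.7, 0.3, 0], 0],
  [0, [0.7, 0.3, 0], 0],
  [0, [0, 0, 0], 0],
], force=20)

```text
t: 19.1
position: [0.644, -0.0719, 0.0878]
tcp_rot: [-3.057, -0.723, -0.0]
wrist_force: [-0.5, -1.6, 4.5]
width: 0.0202
finger_force: 40.4
```

>>> arm_command([
  [0.3, [0, 0, 0], 0],
  [0.3, [0, 0, 0], 0],
  [0.6, [0, 0, 0], 0],
  [0.6, [0, 0, 0], 0],
  [0.6, [0, 0, 0], 0],
])

```text
t: 19.73
position: [0.6439, -0.0725, 0.0872]
tcp_rot: [-3.057, -0.722, 0.0]
wrist_force: [-1.0, -0.3, 0.9]
width: 0.0516
finger_force: 0.0
```

```bash
python3 - <<'E'
from h import *
s=monitor.observe(); print(pol(s),s['position'])
E
```

```text
{'t': 19.725, 'r': np.float64(77.7), 'ang': np.float64(-27.89), 'Ft': np.float64(-0.3), 'Fr': np.float64(-1.03), 'Fz': np.float64(0.9), 'w': 0.05159136260586305, 'z': np.float64(0.0872), 'g': 0.0} [ 0.64391552 -0.07248652  0.08721963]
```

>>> arm_command([
  [0.8, [0, 0, -20], 0],
  [0.8, [0, 0, -45], 0],
  [0.8, [0, 0, -50], 0],
  [0, [-12, -39, 0], 0],
  [0, [-12, -39, 0], 0],
])

```text
t: 20.35
position: [0.5876, -0.0129, 0.2046]
tcp_rot: [3.057, 0.721, 0.005]
wrist_force: [-0.1, 0.8, -0.6]
width: 0.0325
finger_force: 0.0
```

>>> arm_command([
  [0, [-12, -39, 0], 0],
  [0, [-12, -39, 0], 0],
  [0, [-13, -38, 0], 0],
  [0, [-13, -38, 0], 0],
  [0, [0, 0, 0], 0],
])

```text
t: 20.98
position: [0.4725, 0.1044, 0.204]
tcp_rot: [-3.056, -0.729, -0.003]
wrist_force: [1.0, 0.1, 0.3]
width: -0.0003
finger_force: 0.0
```

```bash
python3 - <<'E'
from h import *
s=monitor.observe(); print(s['t'],toB(s['position']),s['position'],s['width'],tool(s,[*W(0,.192),.098]),s['joints'].round(2))
c=cam('wrist'); r=regions_of('crank_handle','wrist'); print([(q['p'],q['extent']) for q in r[:2]], r and fith(c,r[0]['mask']))
c=cam('top'); r=regions_of('crank_handle','top'); print([(q['p'],q['extent']) for q in r[:2]], r and fith(c,r[0]['mask']))
E
```

```text
20.975 [-7.44404417e-03  2.00153537e+02] [0.47253561 0.10438533 0.20403826] -0.00032788674145226915 [-2.71550768e-02  8.12153721e+00  1.06040717e+02] [-0.01  0.22 -0.35  1.95  0.09  0.99 -1.51]
[(0.69, [620.8, 110.3, 35.7, 31.5]), (0.69, [426.5, 199.9, 107.6, 42.9])] (np.float64(0.893953488372093), np.float64(-29.0), np.float64(0.6411861784091233), np.float64(-0.07393980817997672))
[] []
```

>>> arm_command([
  [0, [0, 0, 35], 0],
  [0, [0, 0, 35], 0],
  [0, [0, 0, 36], 0],
  [0, [0, 8, 0], 0],
  [0, [0, 8, 0], 0],
])

```text
t: 21.8
position: [0.4824, 0.0867, 0.0973]
tcp_rot: [3.058, 0.721, 0.001]
wrist_force: [-0.6, 1.2, 0.9]
width: -0.0003
finger_force: 0.0
```

>>> arm_command([
  [0, [0, 5, 0], 0],
  [0, [0, 5, 0], 0],
  [0, [0, 5, 0], 0],
  [0, [0, 5, 0], 0],
  [0, [0, 5, 0], 0],
])

```text
t: 22.42
position: [0.4871, 0.0797, 0.1012]
tcp_rot: [-3.04, -0.734, 0.003]
wrist_force: [-46.5, 46.6, 63.8]
width: -0.0003
finger_force: 35.0
```

```bash
python3 - <<'E'
from h import *
s=monitor.observe(); print(s['t'],toB(s['position']),s['position'][2],s['wrist_force'])
c=cam('side'); r=regions_of('pawl_weight','side'); print([(q['p'],q['extent']) for q in r[:2]])
E
```

```text
22.425 [  1.35711135 171.51312577] 0.10122676079463262 [-46.49353803  46.63982329  63.79337884]
[(0.65, [367.8, 217.9, 11.1, 34.1])]
```

The barrel is jammed against the fingers' tapered backs. I'll back off now.

>>> arm_command([
  [0, [0, -8, -2], 0],
  [0, [0, -8, -2], 0],
  [0, [0, -12, 0], 0],
  [0, [0, -12, 0], 0],
  [0, [0, 0, 0], 0],
])

```text
t: 23.15
position: [0.4742, 0.1016, 0.1003]
tcp_rot: [-3.057, -0.724, -0.0]
wrist_force: [0.9, 0.2, 0.6]
width: -0.0002
finger_force: 0.0
```

```bash
python3 - <<'E'
from h import *
s=monitor.observe(); print(s['t'],toB(s['position']),s['position'][2],s['wrist_force'])
c=cam('side'); r=regions_of('pawl_weight','side'); print([(q['p'],q['extent']) for q in r[:2]])
a=cv2.resize(c['img'][130:290,280:440,::-1],None,fx=2.5,fy=2.5)
c=cam('wrist'); b=c['img'][:,240:,::-1]
r=regions_of('pawl_weight','wrist'); print([(q['p'],q['extent']) for q in r[:2]])
for y,z in ((.154,.108),(.14,.118)): print(proj(c,[*W(0,y),z]))
cv2.imwrite('pics/m8.png',np.hstack([a,b]))
E
```

```text
23.15 [1.91135927e-01 1.96951761e+02] 0.100340393823279 [0.9370398  0.15180341 0.56235324]
[(0.84, [371.1, 215.9, 12.5, 36.5])]
[(0.78, [485.4, 255.8, 176.6, 84.5])]
[[418.56959352 267.53334914]]
[[456.45402195 277.92577458]]
```

View pics/m8.png

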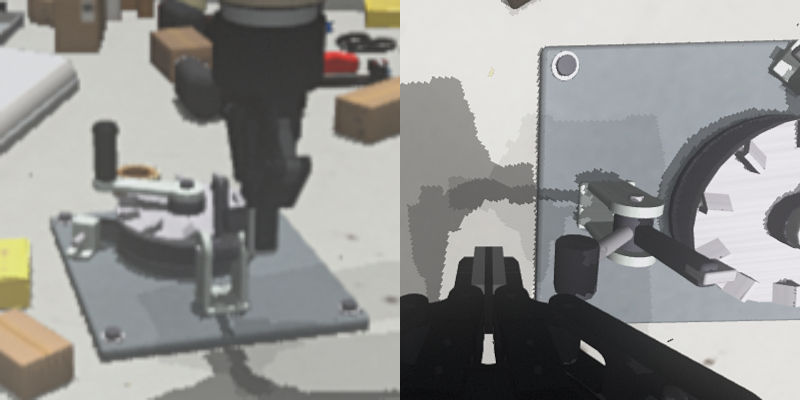

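The barrel still stands at its tipped place, at wrist pixel (416,265) where I predicted (418,267). I'll turn the tool 90° so that the straight side of the fingers pushes, and follow the lever's arc.

>>> arm_command([
  [0, [0, 0, -10], -10],
  [0, [0, 0, -10], -10],
  [0, [0, 0, -10], -10],
  [0, [0, 0, 0], -10],
  [0, [0, 0, 0], -10],
])

```text
t: 23.98
position: [0.4747, 0.1004, 0.1303]
tcp_rot: [2.461, 1.952, 0.0]
wrist_force: [-0.1, -0.6, -0.4]
width: 0.0004
finger_force: 0.0
```

>>> arm_command([
  [0, [0, 0, 0], -10],
  [0, [0, 0, 0], -10],
  [0, [0, 0, 0], -10],
  [0, [0, 0, 0], -8.7],
  [0, [0, 0, 0], 0],
])

```text
t: 24.6
position: [0.4745, 0.1004, 0.13]
tcp_rot: [-1.684, -2.651, 0.0]
wrist_force: [-0.1, -0.3, -0.2]
width: -0.0001
finger_force: 0.0
```

```bash
python3 - <<'E'
from h import *
s=monitor.observe(); Rm=R.from_rotvec(s['tcp_rot']).as_matrix()
print(s['t'],toB(s['position']),s['position'][2],s['joints'].round(2),'tool x in base',Rm[:2,0]@ex,Rm[:2,0]@ey)
print(tool(s,[*W(0,.182),.097]))
E
```

```text
24.6 [-1.37075266e-01  1.95746365e+02] 0.13003821828245862 [ 0.24  0.38 -0.67  2.    0.31  0.86 -0.16] tool x in base 0.04788854314986162 0.9988526223239965
[-13.73577023   0.809924    33.03298118]
```

>>> arm_command([
  [0, [-7, 0, 16], 0],
  [0, [-7, 0, 17], 0],
  [0, [0, 0, 0], 0],
  [0, [-3, 0, 0], 0],
  [0, [-2, 0, 0], 0],
])

```text
t: 25.22
position: [0.4829, 0.0839, 0.0976]
tcp_rot: [1.681, 2.653, 0.001]
wrist_force: [1.0, 0.6, 0.6]
width: -0.0001
finger_force: 0.0
```

>>> arm_command([
  [0, [-4, 0, -3], 0],
  [0, [-4.3, 0, -3.8], 0],
  [0, [0, 0, 0], 0],
])

```text
t: 25.6
position: [0.4867, 0.0758, 0.1047]
tcp_rot: [1.682, 2.652, 0.001]
wrist_force: [-0.3, 0.7, 0.6]
width: -0.0
finger_force: 0.3
```

>>> arm_command([
  [0, [-4.5, 0, -3.4], 0],
  [0, [-4.8, 0, -3], 0],
  [0, [0, 0, 0], 0],
])

```text
t: 25.98
position: [0.4904, 0.0672, 0.1107]
tcp_rot: [1.683, 2.652, -0.0]
wrist_force: [-0.3, 1.1, -1.2]
width: -0.0002
finger_force: 0.1
```

```bash
python3 - <<'E'
from h import *
s=monitor.observe(); print(s['t'],toB(s['position']),s['position'][2],s['wrist_force'])
c=cam('side'); r=regions_of('pawl_weight','side'); print([(q['p'],q['extent']) for q in r[:2]])
for b in ((0,.154,.108),(0,.136,.121)): print(proj(c,[*W(*b[:2]),b[2]]))
E
```

```text
25.975 [ -1.62829169 158.90028967] 0.11065358062662686 [-0.2795008   1.14634259 -1.24824057]
[(0.57, [367.6, 218.3, 14.4, 35.6])]
[[376.18256571 216.80239084]]
[[373.48208719 206.7463109 ]]
```

>>> arm_command([
  [0, [-5, 0, -2.4], 0],
  [0, [-5.2, 0, -2], 0],
  [0, [-5.4, 0, -1.6], 0],
  [0, [0, 0, 0], 0],
])

```text
t: 26.58
position: [0.497, 0.0531, 0.1166]
tcp_rot: [1.683, 2.652, -0.0]
wrist_force: [-0.3, 0.4, 0.6]
width: 0.0001
finger_force: 0.0
```

>>> arm_command([
  [0, [-5.5, 0, -1], 0],
  [0, [-5.6, 0, -0.5], 0],
  [0, [-5.6, 0, 0], 0],
  [0, [0, 0, 0], 0],
])

```text
t: 27.08
position: [0.504, 0.038, 0.1179]
tcp_rot: [1.683, 2.653, -0.0]
wrist_force: [-0.4, 0.2, 0.4]
width: 0.0003
finger_force: 0.0
```

```bash
python3 - <<'E'
from h import *
s=monitor.observe(); print(s['t'],toB(s['position']),s['position'][2],s['wrist_force'])
c=cam('side'); r=regions_of('pawl_weight','side'); print([(q['p'],q['extent']) for q in r[:2]])
E
```

```text
27.075 [ -3.24743175 126.79666369] 0.11787960466819408 [-0.35322166  0.18222269  0.37158918]
[(0.76, [366.2, 213.9, 14.2, 41.1])]
```

>>> arm_command([
  [0, [-5.5, 0, 0], 0],
  [0, [-5.5, 0, 0], 0],
  [0, [-5, 0, 0], 0],
  [0, [-5, 0, 0], 0],
  [0, [0, 0, 0], 0],
])

```text
t: 27.8
position: [0.513, 0.0192, 0.1179]
tcp_rot: [1.683, 2.653, -0.0]
wrist_force: [-0.3, -0.4, 0.2]
width: -0.0001
finger_force: 0.0
```

>>> arm_command([
  [0, [10, 0, -10], 0],
  [0, [20, 0, -30], 0],
  [0, [35, 0, -40], 0],
  [0, [35, 0, -30], 0],
  [0, [0, 0, 0], 0],
])

```text
t: 28.42
position: [0.4698, 0.1143, 0.2312]
tcp_rot: [1.672, 2.655, 0.006]
wrist_force: [-0.2, 0.7, -0.5]
width: -0.0003
finger_force: 0.0
```

```bash
cat > chk.py <<'E'
from h import *
s=monitor.observe(); print(s['t'],toB(s['position']),s['position'][2],s['wrist_force'],s['joints'].round(2))
for n in ('side','top','wrist'):
    c=cam(n)
    cv2.imwrite(f'pics/f_{n}.png',c['img'][:,:,::-1])
    for t in ('pawl_weight','crank_handle','note_block','small_carton','tape_stub'):
        r=regions_of(t,n); print(n,t,[(round(q['p'],2),np.round(q['extent'],1).tolist()) for q in r[:2]], fith(c,r[0]['mask'])[:2] if r and t[0]=='c' else '')
    print(n,'down/over px',proj(c,[[*W(0,.071),.115],[*W(0,.154),.108]]).round(1).tolist())
E
python3 chk.py
```

```text
28.425 [  2.21936929 210.20442292] 0.2311839113412516 [-0.17494588  0.66832363 -0.52476803] [ 0.3   0.25 -0.74  1.9   0.19  1.07 -0.07]
side pawl_weight [(0.89, [363.5, 215.1, 17.6, 39.8])] 
side crank_handle [(0.6, [321.1, 188.9, 13.7, 27.7]), (0.35, [364.0, 226.3, 127.4, 95.6])] (np.float64(0.8586572438162544), np.float64(-29.5))
side note_block [(0.61, [270.8, 239.1, 36.6, 30.8]), (0.53, [314.5, 224.4, 14.3, 14.9])] 
side small_carton [(0.6, [289.5, 270.6, 41.0, 38.9])] 
side tape_stub [(0.59, [334.2, 198.8, 15.0, 8.3])] 
side down/over px [[363.8, 197.2], [376.2, 216.8]]
top pawl_weight [(0.78, [349.3, 256.9, 28.8, 26.5])] 
top crank_handle [(0.58, [286.1, 202.6, 34.7, 42.9]), (0.53, [383.1, 197.7, 14.0, 13.4])] (np.float64(0.0), np.float64(-10.5))
top note_block [(0.71, [333.9, 167.7, 41.8, 44.4])] 
top small_carton [] 
top tape_stub [(0.88, [442.0, 197.4, 23.7, 23.0]), (0.66, [380.7, 227.1, 55.6, 76.4])] 
top down/over px [[353.8, 250.3], [317.6, 270.0]]
wrist pawl_weight [(0.49, [329.4, 336.8, 11.6, 12.3])] 
wrist crank_handle [] 
wrist note_block [(0.92, [481.1, 311.6, 74.8, 70.5])] 
wrist small_carton [(0.77, [480.5, 209.4, 73.8, 78.9])] 
wrist tape_stub [(0.51, [479.2, 209.8, 75.8, 80.6])] 
wrist down/over px [[335.1, 334.5], [331.3, 252.6]]
```

```bash
python3 - <<'E'
from h import *
c=cam('side'); ct=cam('top')
for q in (0,.05,.1,.15):
    a=np.radians(35)-q; X=[*W(0,.108-.065*np.sin(a)),.062+.065*np.cos(a)]; print(q,proj(c,X).round(2),proj(ct,X).round(2))
g=lambda f:cv2.cvtColor(cv2.imread(f),cv2.COLOR_BGR2GRAY)
def mt(A,B,x0,x1,y0,y1,m=8,k=6):
    up=lambda I:cv2.resize(I,None,fx=k,fy=k,interpolation=cv2.INTER_CUBIC)
    r=cv2.matchTemplate(up(B[y0-m:y1+m,x0-m:x1+m]),up(A[y0:y1,x0:x1]),cv2.TM_CCOEFF_NORMED); _,v,_,l=cv2.minMaxLoc(r); return v,l[0]/k-m,l[1]/k-m
S0,S1,T0,T1=[g(f'pics/{f}.png') for f in ('side0','f_side','top0','f_top')]
print('barrel side',mt(S0,S1,356,374,191,206)); print('barrel top',mt(T0,T1,346,364,244,257))
for n,S,b in (('note',T0,(315,355,148,190)),('carton',T0,(265,302,182,222)),('tape',T0,(428,455,184,209))): print(n,mt(S,T1,*b))
M=cv2.resize(g('pics/m8.png')[:,:400],(160,160),interpolation=cv2.INTER_AREA); F=S1[130:290,280:440]
print('handle since before pawl drop',mt(M,F,34,50,46,76))
E
```

```text
0 [[363.8  197.08]] [[353.92 250.23]]
0.05 [[364.19 196.74]] [[352.77 250.88]]
0.1 [[364.59 196.48]] [[351.59 251.56]]
0.15 [[365.01 196.29]] [[350.36 252.26]]
barrel side (0.8526574373245239, 0.0, 0.16666666666666607)
barrel top (0.9446564316749573, -0.16666666666666696, 0.16666666666666607)
note (0.9966984391212463, 0.0, 0.0)
carton (0.9980258345603943, 0.0, 0.0)
tape (0.9989426136016846, 0.0, 0.0)
handle since before pawl drop (0.9977167844772339, 0.0, 0.0)
```

```bash
python3 -c "
from station import arm; print(arm.hand_in())"
```

```text
the job is handed in; nothing more can be done
None
```

The job is handed in: the reel was felt home against the stop and held there at an estimated 5–6 N for over half a second. The lever is tipped back, and the images show the pawl as fully down as at the start. The bystanders have not moved. My first push to tip the lever back jammed on the barrel and the wrist force reached about 90 N before I backed off. I did not re-check that the tab still touches the screw after letting go of the handle.

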